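# Draw the lock-up's bolt with the hooked rod

## Robot

A 6-joint arm with a two-finger parallel gripper is mounted at the origin on a cart in front of the work surface, level with it; the furniture and walls round the work are solid. World frame = base frame: x ahead of the robot, y to its left, z up, the work surface at z = 0. Lengths are in m, angles in rad, forces in N, time in s.
With the tool pointing down it reaches from about 0.375 to 0.9 m from the base axis. Payload 3.1 kg.
Tool frame: the origin (TCP) lies on the centre line of the jaws, within the pads' length; the fingertips stand 14 mm ahead of it and the grasp point (between the pads) lies 5 mm behind it; y points along the fingers, z is the direction in which the jaws open and shut, and the axes are right-handed (so a half turn about y gives the same grasp; the last joint's range is limited). The gripper opens to 87 mm and grips with 3 to 60 N. Pads are 19 mm wide; open, the fingers measure 117 mm over their backs; the gripper's body (75 mm by 190 mm) begins 51 mm behind the grasp point.
Start: joints at [-1.339, 0.527, 1.433, -0, 1.181, -0.178], TCP at [0.249, -0.573, 0.237] pointing down, gripper open.
Joint ranges: [-3.08, 3.08], [-0.75, 2.2], [0.22, 2.44], [-1.43, 4.57], [0, 2.65], [-2.85, 2.85]. Speed limits (rad/s): [2.79, 2.79, 3.14, 3.14, 3.14, 3.14].

## Interface

Orientations are given as a unit quaternion [x, y, z, w].
In Python, from rig import robot, vision gives the robot as it stands.
- The arm moves only by the shell command python3 -m crank 'ROWS' [FORCE]. ROWS is JSON, a list of rows, each a list of 7 numbers: the shift along the tool's x, y, z as a fraction of full scale, then the turn, a rotation vector about the tool's x, y, z as a fraction of full scale, then the gripper command: -1 is shut, 1 is fully open, values between are in proportion. In form: [[x, y, z, wx, wy, wz, grip], ...]. A call has 1 to 10 rows; each row is the pose to reach, as a shift and turn from the pose commanded when the call began, along the tool's axes at that moment, turning the shorter way round; what a row does not reach only later rows make up. Full scale, the value 1, is 50 cm for a shift and pi rad for a turn. A row lasts 1/8 s, in which the tool goes at most 62.5 mm and 10.7 degrees, less where a joint would pass 70% of its speed; a pose out of reach is approached as far as the arm can. A call with a number of a shift or a turn outside -1 to 1 is refused whole. A call with a gripper value outside its range is refused whole. The fingers move at their own pace and stop on an object; FORCE is the grip in N (left out, the last holds). Time passes only in rows, so rows that repeat a pose let the fingers close. It gives the time, the measured TCP pose, the force and the opening at its end, in the units of the state.
- robot.get_obs(): the state, without advancing time (a new reading comes with each control period).
- vision.camera(name): name is "scene" or "side" or "wrist"; returns the picture (480x640x3 uint8, blue, green, red); there is no depth.
- vision.camera_info(name): a dict with "vfov" (degrees; the focal length in pixels is half the picture's height over the tangent of half this angle, whatever the lens; pixels are square), "cx", "cy" (the principal point, pixels), "k1" (the pictures are not rectified: a ray, as slopes to the right and down, at radius r is drawn at 1 + k1 r^2 times it, then the intrinsics apply), "world_from_camera" (4x4, takes a point from camera to world coordinates); the wrist camera has in their place "tool_from_camera" (4x4, takes a point from camera to tool coordinates, whose origin is the TCP and whose axes are the tool frame's). Camera axes: x right, y up, looking along -z (the intrinsics and any distortion apply to the point x, -y, -z); pixel columns grow to the right and rows downward; lengths in m; the calibration is good to about 2 mm. A picture is of the moment at which its call begins: read the wrist's pose just before it. camera_info takes no time and is no camera call.
- robot.hand_in(): hands the job in, once; it reports no verdict.
The state is a dict: "time": time; "q": joint angles; "joint_velocities": joint speeds; "joint_torque": joint torques, N m; "position": TCP position; "tool_rot": TCP orientation; "ft_force": force on the tool from outside, world axes, zero at the start; "moment": the same for the moment, N m; "grip_width": finger opening in m.
Only numpy, scipy, OpenCV 4.12 (cv2) and the standard library are available. Lean on these libraries where they do the work, as an engineer would, in place of code of your own. Each camera call takes 0.05 s, during which the arm holds its last target.

## Task

Unbolt the small barred steel lock-up on the bench: take the hooked rod from its wooden rest, reach it in through the open front, drop its hook behind the upright tab of the bolt and draw the bolt towards you until it is fully home against its stop, then keep a steady pull of about 14 N on it for a second to be sure. Never load the bolt with 20 N or more. Then unhook and lay the rod back in its rest as you found it, leaving the other things where they lie.

Things in the scene. Friction and masses are not known exactly. Their poses are not given: they have to be found in the camera images.
- cage: Fixed lock-up of steel bars on a plate, 180 (x) x 130 (y) x 128 high mm. Origin: centre of its underside, on the bench; x points from the open front (x = -90 mm, towards the robot) to the back wall, z up. The front opening is 115 mm wide, clear from 8 to 121 mm up; roof and sides are bars too close for fingers. On the plate the bolt runs in two dark 40 mm high guide blocks, one at its stop, one 23 to 36 mm behind the tab's start.
- bolt: Bright metal slide bolt, a 12 mm bar along the lock-up's x on its centre line, with a flat upright tab 28 wide (y), 5 thick (x), top 28 mm above the bar's axis. Origin: mid tab, on that axis, 30 mm above the bench; axes as the lock-up's. Starts at x = 7..34 mm in the lock-up's frame; slides only along x, 32 to 45 mm forward (-x) to a hard stop at x = -25..-11, differing each time. Takes 4 N to slide, stays put.
- hook_rod: Hooked rod, about 0.22 kg. Origin: balance point, in the handle on the rod's axis; x along the rod to the hook, z up. Wooden handle 18 wide (y) x 24 high mm, x = -70..50, dark pommel 24 across behind it (to -90), brass ferrule 16 across (49..61), steel shank 8 thick to x = 220, where a 7 mm thick prong turns down (-z). Grasp across the handle at the origin.
- hook_tip (a point): Lower end of the hooked rod's prong, at (220, 0, -29.5) mm in the rod's frame.
- rest: Fixed wooden rest, base 190 x 66 x 10 mm, x along the rod; origin on the bench, 20 mm behind the base's middle. Two forks, 12 mm thick in x, carry the rod: the rear at x = -55 mm takes the handle (slot 25 wide, floor 48 up, sides to 63), the front at x = 100 takes the shank (slot 15 wide, floor 56 up, sides to 71).
- rest_seat (a point): The rod's origin lies here, to within 8 mm along the rest, when it rests in the forks: 60 mm above the bench, over the rest's origin; the rod's x axis then lies along the rest's.
- pliers_teal: Bystander: teal-handled pliers lying on the bench, 90 x 131 x 13 mm. Origin under its centre.
- bench_block: Bystander: small plain steel bench block, 48 x 62 x 38 mm. Origin under its centre.
- screwdriver_yellow: Bystander: small black and yellow screwdriver lying on the bench, 15 x 116 x 15 mm. Origin under its centre.
- tweezers_brown: Bystander: tweezers with a brown grip lying on the bench, 14 x 130 x 10 mm. Origin under its centre.
- beeswax: Bystander: puck of beeswax, 45 mm across, 17 mm high. Origin under its centre.

How it is judged:
On the way, in this order (a step that is already met when the one before it is completed fails the run):
1. the rod is lifted out of its rest (height (world z) of hook_rod above 0.085 m), for 0.1 s.
2. the bolt has been drawn over 30.5 mm and the rod pulls it against its stop with 9 to 20 N for half a second (it slides at 4 N, so only the stop bears more) (x of bolt in the frame of cage below -0.0095 m and distance of bolt from where it was at the start of the episode above 0.0305 m and contact force between hook_rod and bolt between 9 and 20 N), for 0.5 s.
3. the rod lies in its rest again (distance between hook_rod and rest_seat below 0.02 m and contact force between hook_rod and the fingers below 0.05 N), for 0.2 s.
At the end, for the whole second after the job is handed in: The bolt is left drawn, over 30.5 mm from its start and over 9.5 mm to the front of the lock-up's middle; the rod lies at rest in both forks with its origin within 20 mm of the seat point, along the rest within 0.12 rad, the same way round as at the start and hook down (within 0.3 rad) (x of bolt in the frame of cage below -0.0095 m and distance of bolt from where it was at the start of the episode above 0.0305 m and distance between hook_rod and rest_seat below 0.02 m and angle between the x axis of hook_rod and the x axis of rest, either way round below 0.12 rad and x of hook_tip in the frame of rest above 0.15 m and angle between hook_rod's own z axis and vertical below 0.3 rad and linear speed of hook_rod below 0.02 m/s); the robot touches nothing.
It fails at once if the bolt is loaded with more than 20 N (contact force between anything else and bolt above 20 N).
It fails at once if one of the loose bystanders is moved by more than 30 mm (distance of any of pliers_teal, bench_block, screwdriver_yellow, tweezers_brown, beeswax from where it was at the start of the episode above 0.03 m).
It also fails if it takes over 70 s, if anything falls off the work surface, if the arm or the gripper's body presses on something with over 40 N, if the wrist force passes 120 N, or if a joint passes its speed limit or range.

## Working session

There is one attempt and no reset: what is moved stays moved. The work goes in short steps, Python scripts to look and compute and a shell command to move; the robot and the scene stay as the last step left them, time stands still between calls to the robot, and variables do not carry over. Pictures are saved under pics/ and viewed, and the job is handed in when it is done.

```bash
ls; mkdir -p pics
python3 - <<'E'
from rig import robot, vision
import cv2,json
print(robot.get_obs())
for n in ["scene","side","wrist"]:
    cv2.imwrite(f"pics/{n}0.png",vision.camera(n)); print(n,vision.camera_info(n))
E
```

```text
pics
{'time': 0.0, 'q': array([-1.33951024e+00,  5.28420344e-01,  1.43387541e+00, -1.63982924e-05,
        1.18142111e+00, -1.78491133e-01]), 'joint_velocities': array([-0.0003291 ,  0.00177928, -0.00037959, -0.00111663, -0.00029832,
        0.00192226]), 'joint_torque': array([ 1.06510286e-04, -4.40040457e+01, -1.76591152e+01,  6.31790701e-02,
        5.81494952e-02, -1.75058503e-04]), 'position': array([ 0.24886908, -0.57255583,  0.23560832]), 'tool_rot': array([-0.14389386,  0.69306647, -0.69156523,  0.1438435 ]), 'ft_force': array([-0.02740518, -0.58872041, -0.31238893]), 'moment': array([ 0.02775812, -0.01541468,  0.0267529 ]), 'grip_width': 0.08711801918151313}
scene {'vfov': 43.16578661530363, 'cx': 310.53057055028995, 'cy': 227.56560590948487, 'k1': -0.08687597085694862, 'world_from_camera': array([[-0.5606274 ,  0.65446876, -0.50731406, -0.02347412],
       [-0.82792599, -0.43166601,  0.35805449,  0.59491701],
       [ 0.01534524,  0.62075366,  0.78385548,  0.98014965],
       [ 0.        ,  0.        ,  0.        ,  1.        ]])}
side {'vfov': 42.934254166522635, 'cx': 318.4417488184974, 'cy': 234.21841871353678, 'k1': -0.14647908979088978, 'world_from_camera': array([[ 0.99881992,  0.00564728, -0.04823769,  0.51765596],
       [-0.04446202,  0.50596807, -0.8614055 , -0.78830018],
       [ 0.01954213,  0.86253372,  0.50562208,  0.64383782],
       [ 0.        ,  0.        ,  0.        ,  1.        ]])}
wrist {'vfov': 65.49886322166321, 'cx': 311.8317236908647, 'cy': 237.22719676908397, 'k1': 0.0033273710695445294, 'tool_from_camera': array([[-2.04440441e-04, -9.54150092e-01, -2.99328516e-01,
        -8.16377883e-02],
       [-6.97571773e-04,  2.99328585e-01, -9.54149837e-01,
        -1.48317150e-01],
       [ 9.99999736e-01,  1.37363099e-05, -7.26783040e-04,
         5.16227321e-04],
       [ 0.00000000e+00,  0.00000000e+00,  0.00000000e+00,
         1.00000000e+00]])}
```

View pics/scene0.png

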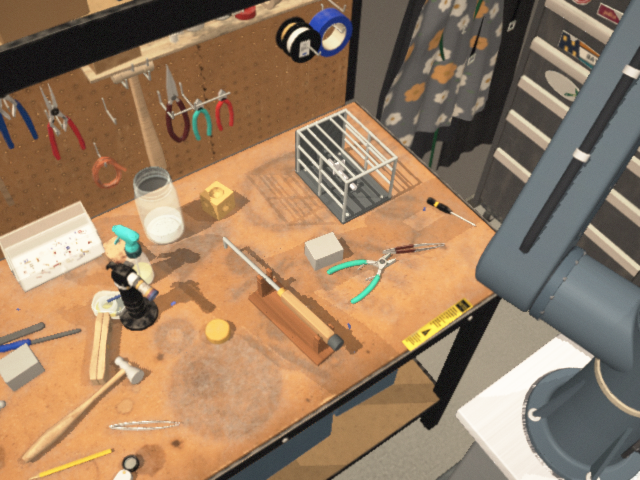

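View pics/side0.png

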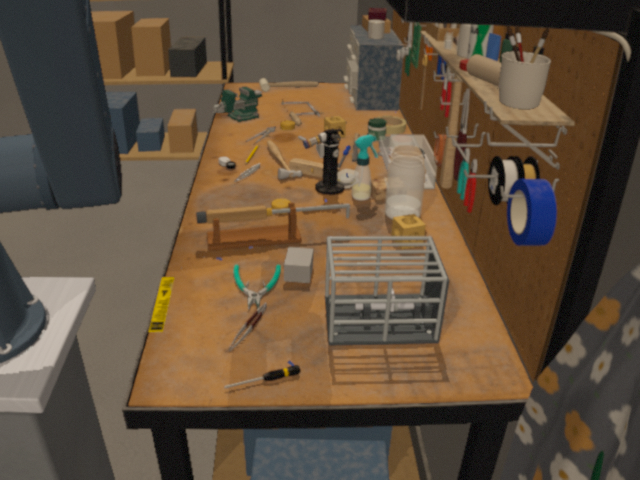

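View pics/wrist0.png

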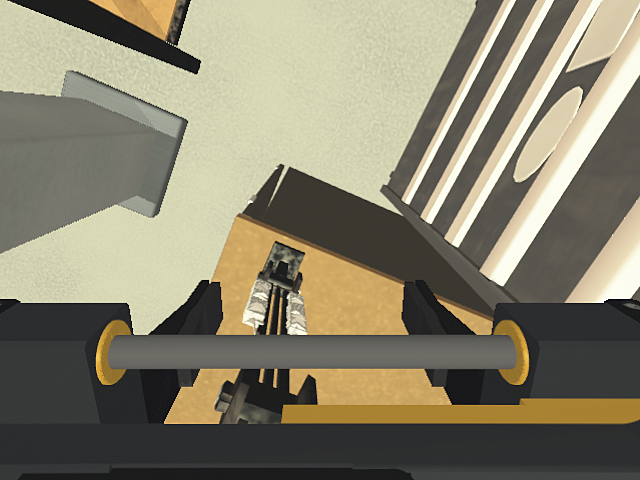

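The scene view has the cage at about (345,165), the rod from its hook (225,240) to its pommel (336,341), and bystanders between them. The side view shows the cage at (385,290) and the rod along (200..350,212). Next: zoomed crops for exact pixels.

```bash
cat > h.py <<'E'
import numpy as np, cv2, json
from rig import robot, vision
from scipy.spatial.transform import Rotation as R
def K(i):
    f=240/np.tan(np.radians(i["vfov"]/2)); return f
def T(name):
    i=vision.camera_info(name)
    if name=="wrist":
        o=robot.get_obs(); M=np.eye(4); M[:3,:3]=R.from_quat(o["tool_rot"]).as_matrix(); M[:3,3]=o["position"]
        return i, M@i["tool_from_camera"]
    return i, i["world_from_camera"]
def ray(name,u,v,t=None):
    i,M=t or T(name); f=K(i)
    x,y=(u-i["cx"])/f,(v-i["cy"])/f
    X,Y=x,y
    for _ in range(20):
        s=1+i["k1"]*(X*X+Y*Y); X,Y=x/s,y/s
    d=M[:3,:3]@np.array([X,-Y,-1]); return M[:3,3],d/np.linalg.norm(d)
def onz(name,u,v,z,t=None):
    o,d=ray(name,u,v,t); return o+d*(z-o[2])/d[2]
def proj(name,p,t=None):
    i,M=t or T(name); f=K(i); c=np.linalg.inv(M)@np.append(p,1)
    X,Y=c[0]/-c[2],-c[1]/-c[2]; s=1+i["k1"]*(X*X+Y*Y)
    return np.array([f*X*s+i["cx"],f*Y*s+i["cy"]])
def tri(rays):
    A=np.zeros((3,3));b=np.zeros(3)
    for o,d in rays:
        P=np.eye(3)-np.outer(d,d);A+=P;b+=P@o
    p=np.linalg.solve(A,b); return p,[np.linalg.norm(np.cross(p-o,d)) for o,d in rays]
def crop(img,x0,y0,w,h,s,fn):
    cv2.imwrite(fn,cv2.resize(img[y0:y0+h,x0:x0+w],None,fx=s,fy=s,interpolation=cv2.INTER_CUBIC))
E
python3 - <<'E'
import cv2
from h import crop
s=cv2.imread("pics/scene0.png");d=cv2.imread("pics/side0.png")
crop(s,280,95,130,130,4.6,"pics/c1.png");crop(s,210,225,140,140,4.2,"pics/c2.png")
crop(d,315,225,135,125,4.6,"pics/c3.png");crop(d,190,190,170,75,4.5,"pics/c4.png")
E
```

```text
(no output)
```

View pics/c1.png

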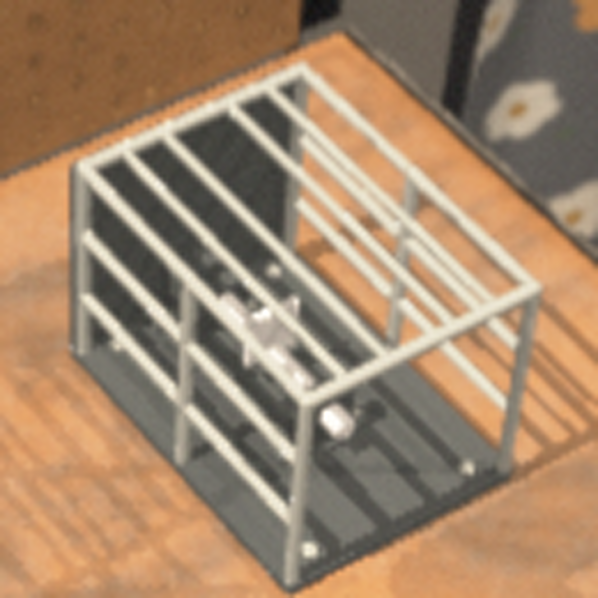

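View pics/c2.png

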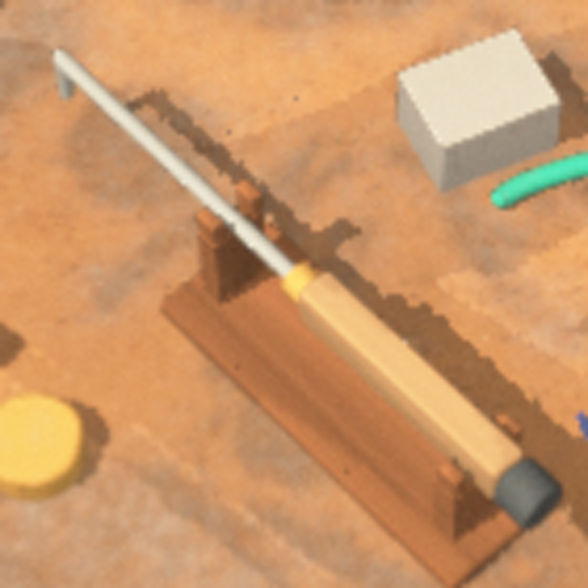

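View pics/c3.png

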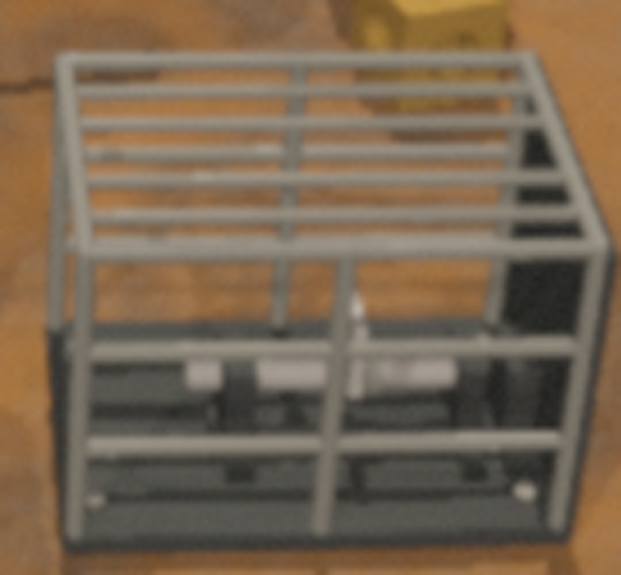

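View pics/c4.png

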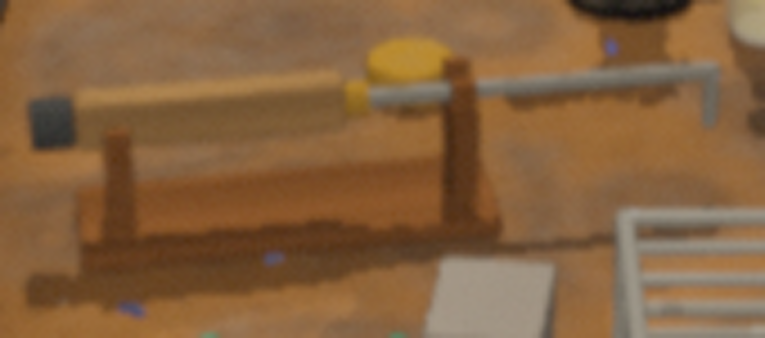

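Run:
```python
from h import *
np.set_printoptions(precision=4,suppress=True)
s=lambda u,v:(280+u/4.6-.39,95+v/4.6-.39)
d=lambda u,v:(315+u/4.6-.39,225+v/4.6-.39)
S,D=T("scene"),T("side")
print("base scene z0", [onz("scene",*s(*p),0.0,S) for p in [(288,592),(512,476),(70,352)]])
print("base side z0",[onz("side",*d(*p),0.0,D) for p in [(68,548),(568,540)]])
# roof corner posts: tops
names=["frontL(+y)","frontR","backL","backR"]
sc=[(305,395),(540,288),(80,165),(303,68)]
sd=[(66,58),(85,247),(530,58),(607,245)]
for n,a,b in zip(names,sc,sd):
    print(n,*tri([ray("scene",*s(*a),S),ray("side",*d(*b),D)]), onz("scene",*s(*a),.124,S),onz("side",*d(*b),.124,D))
print("bolt end front",*tri([ray("scene",*s(337,421),S),ray("side",*d(188,372),D)]))
# tab top mid
print("tab top",*tri([ray("scene",*s(277,315),S),ray("side",*d(357,300),D)]))
s=lambda u,v:(210+u/4.2-.39,225+v/4.2-.39)
d=lambda u,v:(190+u/4.5-.39,190+v/4.5-.39)
for n,a,b in [("pommelend",(528,495),(35,122)),("ferrule mid",(297,278),(357,97)),("hook top",(60,57),(712,70)),("tip",(66,92),(710,124)),("hand/pommel",(505,475),(76,118))]:
    print(n,*tri([ray("scene",*s(*a),S),ray("side",*d(*b),D)]))
i=cv2.imread("pics/scene0.png")
```

```text
base scene z0 [array([0.584, 0.086, 0.   ]), array([ 0.5826, -0.0427,  0.    ]), array([ 0.7628,  0.0865, -0.    ])]
base side z0 [array([ 0.5812, -0.0387,  0.    ]), array([ 0.7583, -0.0398,  0.    ])]
frontL(+y) [0.5853 0.084  0.1267] [np.float64(0.001323174954532335), np.float64(0.0013231749545322062)] [0.5888 0.0823 0.124 ] [0.5844 0.0872 0.124 ]
frontR [ 0.5825 -0.0385  0.1269] [np.float64(0.000603488614285458), np.float64(0.0006034886142855013)] [ 0.5839 -0.0406  0.124 ] [ 0.5834 -0.0337  0.124 ]
backL [0.7557 0.0845 0.125 ] [np.float64(0.0008979617366410304), np.float64(0.0008979617366412494)] [0.7579 0.0837 0.124 ] [0.7553 0.0852 0.124 ]
backR [ 0.7556 -0.0385  0.1255] [np.float64(0.00026696884619539454), np.float64(0.00026696884619543726)] [ 0.7566 -0.0395  0.124 ] [ 0.7566 -0.0361  0.124 ]
bolt end front [0.6304 0.0239 0.0308] [np.float64(0.003227031600593031), np.float64(0.0032270316005929616)]
tab top [0.6855 0.024  0.0586] [np.float64(0.0019268397763738294), np.float64(0.001926839776373868)]
pommelend [0.3395 0.2781 0.0614] [np.float64(0.0038731358039318944), np.float64(0.003873135803931948)]
ferrule mid [0.4795 0.3005 0.0607] [np.float64(0.002302850631742157), np.float64(0.002302850631742223)]
hook top [0.6406 0.3268 0.0594] [np.float64(0.0012016654469110388), np.float64(0.0012016654469107538)]
tip [0.6411 0.3262 0.0315] [np.float64(0.0014605237371194816), np.float64(0.001460523737119671)]
hand/pommel [0.3549 0.2809 0.0607] [np.float64(0.0013253983760246253), np.float64(0.0013253983760247233)]
```

```bash
cat >> h.py <<'E'
def tool(yaw,pitch=0):
    x=np.array([np.cos(yaw),np.sin(yaw),0]); y=np.array([0,0,-1.]); return np.column_stack([x,y,np.cross(x,y)])
def rel(p,Rt,P0=None,R0=None):
    o=robot.get_obs()
    P0=o["position"] if P0 is None else np.array(P0); R0=R.from_quat(o["tool_rot"]).as_matrix() if R0 is None else R0
    return np.round(np.r_[R0.T@(np.array(p)-P0)/.5, R.from_matrix(R0.T@Rt).as_rotvec()/np.pi],4).tolist()
E
python3 - <<'E'
from h import *
np.set_printoptions(precision=4,suppress=True)
o=robot.get_obs(); print(R.from_quat(o["tool_rot"]).as_matrix(),o["time"])
for p in [(.42,-.42,.25),(.5,-.2,.25),(.5,.05,.25),(.458,.2974,.2)]: print(rel(p,tool(.16)))
S,D=T("scene"),T("side")
for n,a in [("blockTop",(323,240)),]: print(n,onz("scene",*a,.038,S))
for c in [(330,268),(355,300),(385,258),(442,245),(217,330),(472,222),(428,200)]: print(c,onz("scene",*c,.005,S))
d=lambda u,v:(315+u/4.6-.39,225+v/4.6-.39)
# intersect side rays with plane y=.0225-6mm..: bolt
def ony(name,u,v,y,t):
    a,b=ray(name,u,v,t); return a+b*(y-a[1])/b[1]
for n,u,v,y in [("boltfront",188,372,.0165),("stopblk front",225,380,.012),("stopblk rear",256,380,.012),("tab front",350,380,.0085),("tab rear",363,380,.0085),("tabtop far/near",357,300,.0085),("rear blk front",457,380,.012)]:
    print(n,ony("side",*d(u,v),y,D))
E
```

```text
[[-0.9172 -0.0004  0.3984]
 [-0.3984  0.0016 -0.9172]
 [-0.0003 -1.     -0.0016]] 0.15
[-0.4356, -0.0281, -0.1439, -0.0, -0.9205, -0.0008]
[-0.7576, -0.0274, -0.4837, -0.0, -0.9205, -0.0008]
[-0.9568, -0.0266, -0.9423, -0.0, -0.9205, -0.0008]
[-1.0769, 0.0742, -1.4294, -0.0, -0.9205, -0.0008]
blockTop [0.5473 0.1616 0.038 ]
(330, 268) [0.5035 0.1742 0.005 ]
(355, 300) [0.4179 0.1771 0.005 ]
(385, 258) [0.4628 0.0695 0.005 ]
(442, 245) [ 0.4241 -0.0472  0.005 ]
(217, 330) [0.505  0.4236 0.005 ]
(472, 222) [ 0.4341 -0.1406  0.005 ]
(428, 200) [ 0.5314 -0.103   0.005 ]
boltfront [0.6267 0.0165 0.0344]
stopblk front [0.6397 0.012  0.034 ]
stopblk rear [0.6509 0.012  0.0338]
tab front [0.6843 0.0085 0.0358]
tab rear [0.689  0.0085 0.0357]
tabtop far/near [0.6838 0.0085 0.071 ]
rear blk front [0.7242 0.012  0.0324]
```

```bash
python3 -m crank '[[-0.7576,-0.03,-0.4837,0,-0.92,0,1],[-0.7576,-0.03,-0.4837,0,-0.92,0,1],[-0.7576,-0.03,-0.4837,0,-0.92,0,1],[-0.7576,-0.03,-0.4837,0,-0.92,0,1],[-0.7576,-0.03,-0.4837,0,-0.92,0,1],[-0.7576,-0.03,-0.4837,0,-0.92,0,1],[-0.7576,-0.03,-0.4837,0,-0.92,0,1],[-0.7576,-0.03,-0.4837,0,-0.92,0,1],[-0.7576,-0.03,-0.4837,0,-0.92,0,1]]' 60
python3 - <<'E'
from h import *
for p in [(.5,.05,.25),(.455,.29,.2)]: print(rel(p,tool(.16)))
E
```

```text
time: 1.27
position: [0.5007, -0.1986, 0.2514]
tool_rot: [-0.615, 0.35, -0.35, 0.615]
ft_force: [-0.7, 0.4, 0.9]
grip_width: 0.0875
[-0.4282, 0.0029, 0.2527, -0.0001, -0.3803, -0.0001]
[-0.8868, 0.1031, 0.4205, -0.0001, -0.3803, -0.0001]
```

```bash
python3 -m crank '[[-0.43,0.003,0.25,0,-0.38,0,1],[-0.43,0.003,0.25,0,-0.38,0,1],[-0.43,0.003,0.25,0,-0.38,0,1],[-0.43,0.003,0.25,0,-0.38,0,1],[-0.8868,0.1031,0.4205,0,-0.38,0,1],[-0.8868,0.1031,0.4205,0,-0.38,0,1],[-0.8868,0.1031,0.4205,0,-0.38,0,1],[-0.8868,0.1031,0.4205,0,-0.38,0,1],[-0.8868,0.1031,0.4205,0,-0.38,0,1]]'
python3 - <<'E'
from h import *
cv2.imwrite("pics/w1.png",vision.camera("wrist"))
cv2.imwrite("pics/s1.png",vision.camera("scene"))
o=robot.get_obs();print(o["q"],o["position"],o["ft_force"])
u=np.array([np.cos(.16),np.sin(.16),0])
for x,z in [(0,0),(50,.012),(-70,.012),(220,0),(55,.008)]:
    print(x,proj("wrist",np.array([.424,.2918,.06+z])+u*x/1000))
E
```

```text
time: 2.4
position: [0.457, 0.292, 0.1988]
tool_rot: [-0.705, -0.054, 0.056, 0.705]
ft_force: [0.0, -0.4, -0.4]
grip_width: 0.0873
[ 3.56142802e-01  4.65460540e-01  1.67967847e+00 -6.38963685e-04
  9.97516057e-01 -1.36597987e+00] [0.4585335  0.28884182 0.19958722] [-0.25239902  0.14949756  0.37493595]
0 [323.66645311 187.51584845]
50 [324.02067735 253.39472702]
-70 [324.31487369  89.53425202]
220 [323.35856499 417.15563721]
55 [323.86115219 257.57350658]
```

View pics/w1.png

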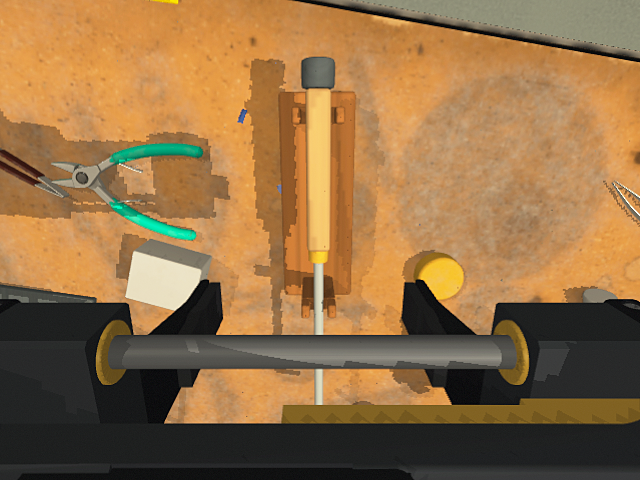

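The wrist view shows the rod vertical at column 319, with the ferrule at row 256 and the pommel boundary at row 88. That is about 3 mm to the side of my prediction, but the arm was still settling, so I'll repeat it at rest.

Run:
```python
from h import *
t=T("wrist"); im=vision.camera("wrist")
cv2.imwrite("pics/w2.png",im); o=robot.get_obs(); print(o["position"],o["joint_velocities"])
hsv=cv2.cvtColor(im,cv2.COLOR_BGR2HSV)
for r in [100,130,160,190,220,240]:
    row=im[r,280:360].astype(int); 
    m=(row[:,1]>150)&(row[:,2]>200); idx=np.where(m)[0]+280
    a,b=idx.min(),idx.max(); print(r,a,b,[onz("wrist",c,r,.072,t)[:2].round(4) for c in ((a+b)/2,)])
for r in [70,78]: 
    row=im[r,280:360].astype(int); m=row.max(1)<110; idx=np.where(m)[0]+280; print(r,idx.min(),idx.max(), onz("wrist",idx.mean(),r,.06,t))
u=np.array([np.cos(.16),np.sin(.16),0])
for x,z in [(50,.012),(-70,.012)]:
    print(x,proj("wrist",np.array([.424,.2918,.06+z])+u*x/1000,t))
crop(im,270,40,110,240,2.5,"pics/w2c.png")
```

```text
[0.4590614  0.28800239 0.19990718] [-0.02811031 -0.01091035  0.00077029  0.00216405  0.00105142  0.00276991]
100 312 334 [array([0.3617, 0.2808])]
130 312 334 [array([0.3815, 0.284 ])]
160 313 359 [array([0.4008, 0.2968])]
190 313 333 [array([0.4239, 0.2909])]
220 314 333 [array([0.4467, 0.295 ])]
240 314 333 [array([0.4625, 0.2976])]
70 306 338 [0.34170666 0.27580213 0.06      ]
78 306 338 [0.34682969 0.27693038 0.06      ]
50 [324.02067735 253.39472702]
-70 [324.31487369  89.53425202]
```

View pics/w2c.png

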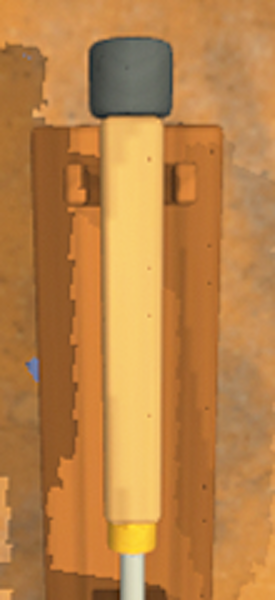

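Run:
```python
from h import *
o=robot.get_obs();print(o["position"],o["time"])
print(rel((.457,.2967,.12),tool(.164)))
```

```text
[0.4590614  0.28800239 0.19990718] 2.55
[-0.0014, 0.1598, 0.0179, 0.0002, -0.0045, -0.0001]
```

```bash
python3 -m crank '[[-0.0014,0.08,0.018,0,0,0,1],[-0.0014,0.16,0.018,0,0,0,1],[-0.0014,0.16,0.018,0,0,0,1],[-0.0014,0.16,0.018,0,0,0,1],[-0.0014,0.16,0.018,0,0,0,1]]'
python3 - <<'E'
from h import *
np.set_printoptions(precision=4,suppress=True)
o=robot.get_obs();print(o["position"],o["time"],o["joint_velocities"])
Rm=R.from_quat(o["tool_rot"]).as_matrix();print(Rm)
print(rel((.457,.2967,.055),tool(.164)))
t=T("wrist"); im=vision.camera("wrist");cv2.imwrite("pics/w3.png",im)
E
```

```text
time: 3.18
position: [0.4586, 0.2973, 0.1218]
tool_rot: [-0.705, -0.054, 0.051, 0.706]
ft_force: [-0.2, 0.1, 0.7]
grip_width: 0.087
[0.4586 0.2973 0.1218] 3.175 [ 0.0069 -0.0003  0.0052  0.0028 -0.0051 -0.0001]
[[ 0.989   0.0035 -0.148 ]
 [ 0.148   0.0013  0.989 ]
 [ 0.0036 -1.      0.0008]]
[-0.0037, 0.1337, -0.0008, -0.0002, -0.0049, 0.0012]
```

View pics/w3.png

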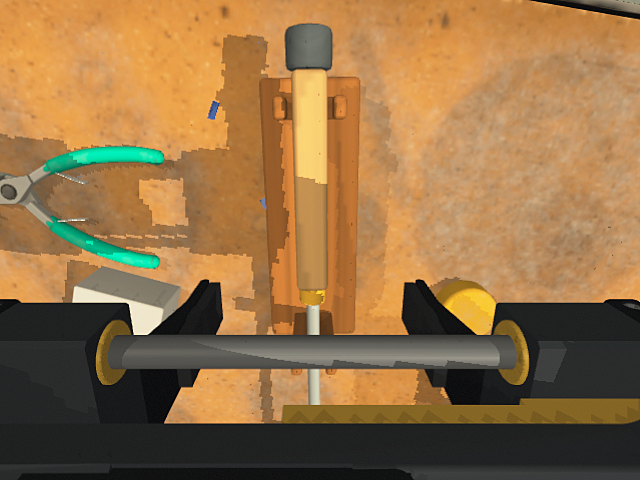

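```bash
python3 -m crank '[[-0.0037,0.07,-0.0008,0,-0.005,0,1],[-0.0037,0.12,-0.0008,0,-0.005,0,1],[-0.0037,0.134,-0.0008,0,-0.005,0,1],[-0.0037,0.134,-0.0008,0,-0.005,0,1],[-0.0037,0.134,-0.0008,0,-0.005,0,-1],[-0.0037,0.134,-0.0008,0,-0.005,0,-1],[-0.0037,0.134,-0.0008,0,-0.005,0,-1],[-0.0037,0.134,-0.0008,0,-0.005,0,-1],[-0.0037,0.134,-0.0008,0,-0.005,0,-1]]' 58
python3 -m crank '[[0,0,0,0,0,0,-1],[0,0,0,0,0,0,-1]]'
python3 - <<'E'
from h import *
np.set_printoptions(precision=4,suppress=True)
o=robot.get_obs();print(o["position"],R.from_quat(o["tool_rot"]).as_matrix(),o["ft_force"],o["moment"])
cv2.imwrite("pics/w4.png",vision.camera("wrist"))
E
```

```text
time: 4.35
position: [0.4553, 0.2967, 0.0531]
tool_rot: [-0.705, -0.058, 0.058, 0.705]
ft_force: [-0.2, 0.0, -0.5]
grip_width: 0.045
time: 4.6
position: [0.4552, 0.2966, 0.053]
tool_rot: [0.705, 0.058, -0.058, -0.705]
ft_force: [-0.3, -0.4, -0.2]
grip_width: 0.0246
[0.4552 0.2966 0.053 ] [[ 0.9864 -0.0001 -0.1644]
 [ 0.1644 -0.      0.9864]
 [-0.0001 -1.      0.    ]] [-0.3468 -0.4137 -0.1501] [ 0.0932 -0.1754 -0.042 ]
```

View pics/w4.png

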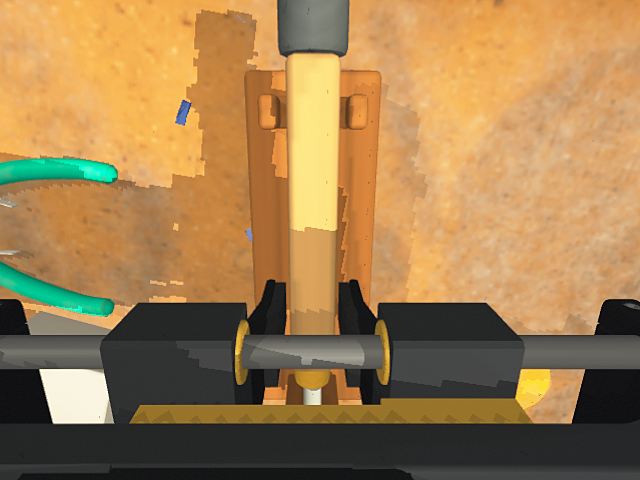

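```bash
python3 -m crank '[[0,0,0,0,0,0,-1],[0,0,0,0,0,0,-1],[0,0,0,0,0,0,-1],[0,0,0,0,0,0,-1]]'
python3 - <<'E'
from h import *
np.set_printoptions(precision=4,suppress=True)
o=robot.get_obs();print(o["position"],o["ft_force"],o["moment"])
E
python3 -m crank '[[0,-0.02,0,0,0,0,-1],[0,-0.06,0,0,0,0,-1],[0,-0.12,0,0,0,0,-1],[0,-0.2,0,0,0,0,-1],[0,-0.3,0,0,0,0,-1],[0,-0.3,0,0,0,0,-1],[0,-0.3,0,0,0,0,-1],[0,-0.3,0,0,0,0,-1]]'
python3 - <<'E'
from h import *
np.set_printoptions(precision=4,suppress=True)
o=robot.get_obs();print(o["position"],o["ft_force"],o["moment"])
t=T("wrist")
for n in ["wrist","side","scene"]: cv2.imwrite(f"pics/{n}5.png",vision.camera(n))
E
```

```text
time: 5.15
position: [0.4553, 0.2967, 0.053]
tool_rot: [-0.705, -0.058, 0.058, 0.705]
ft_force: [0.4, 0.0, -0.3]
grip_width: 0.0172
[0.4553 0.2967 0.053 ] [ 0.4175  0.0432 -0.295 ] [ 0.106  -0.0968 -0.0524]
time: 6.15
position: [0.4539, 0.2961, 0.2014]
tool_rot: [0.705, 0.057, -0.06, -0.704]
ft_force: [1.0, 0.0, -2.1]
grip_width: 0.0171
[0.4539 0.2961 0.2014] [ 0.993   0.0131 -2.0883] [ 0.1469 -0.1064 -0.0199]
```

View pics/side5.png

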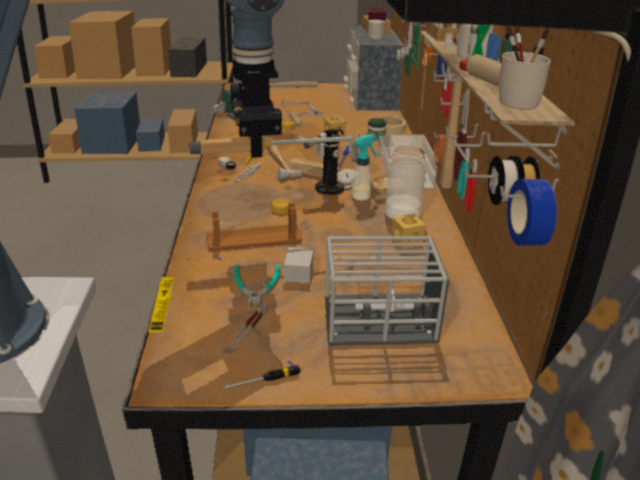

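View pics/scene5.png

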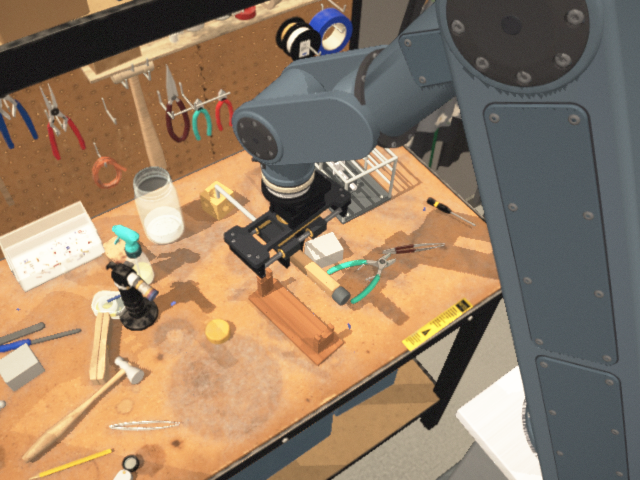

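The rod is lifted out and level. The side view has its hook at about (328,143). I'll measure the hook with respect to the tool.

Run:
```python
import cv2
from h import crop
crop(cv2.imread("pics/side5.png"),185,95,170,80,4.5,"pics/c5.png")
crop(cv2.imread("pics/scene5.png"),190,170,80,60,8,"pics/c6.png")
```

```text
(no output)
```

View pics/c5.png

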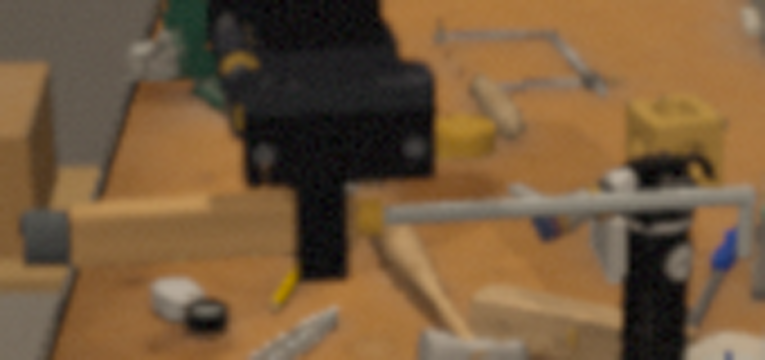

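View pics/c6.png

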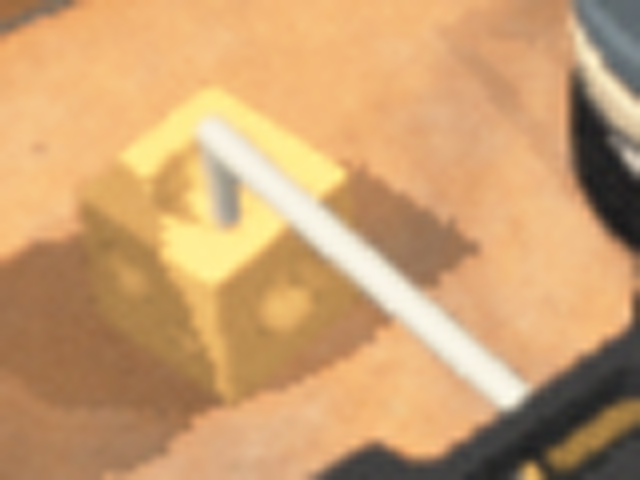

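Run:
```python
from h import *
np.set_printoptions(precision=4,suppress=True)
s=lambda u,v:(190+u/8-.44,170+v/8-.44)
d=lambda u,v:(185+u/4.5-.39,95+v/4.5-.39)
S,D=T("scene"),T("side");o=robot.get_obs();Rm=R.from_quat(o["tool_rot"]).as_matrix();print(o["position"],o["ft_force"])
for n,a,b in [("tip",(228,222),(745,252)),("top",(212,132),(746,192))]:
    p,e=tri([ray("scene",*s(*a),S),ray("side",*d(*b),D)]); print(n,p,e,Rm.T@(p-o["position"]))
for n,b in [("pommel end",(25,237)),("ferr",(370,218))]:
    a,q=ray("side",*d(*b),D)
    # plane containing rod: vertical plane through tcp along tool x
    nn=Rm[:,2]; p=a+q*((o["position"]-a)@nn)/(q@nn); print(n,Rm.T@(p-o["position"]))
for p,y in [((.375,.0225,.24),0)]: print(rel(p,tool(y)))
```

```text
[0.4546 0.2963 0.2017] [-0.2857  0.1535 -1.5757]
tip [0.6391 0.3268 0.1803] [np.float64(7.384531711937784e-05), np.float64(7.384531711950975e-05)] [ 0.1871  0.0209 -0.0003]
top [0.6389 0.327  0.2089] [np.float64(0.0008408054681822912), np.float64(0.0008408054681824324)] [ 0.1868 -0.0077 -0.0001]
pommel end [-0.1224 -0.0067  0.    ]
ferr [ 0.022  -0.0052  0.    ]
[-0.2473, -0.0756, -0.5141, 0.0003, 0.0526, -0.0009]
```

```bash
python3 -m crank '[[-0.06,-0.02,-0.12,0,0.0126,0,-1],[-0.12,-0.02,-0.25,0,0.0263,0,-1],[-0.18,-0.02,-0.37,0,0.039,0,-1],[-0.23,-0.02,-0.45,0,0.0526,0,-1],[-0.237,-0.02,-0.5141,0,0.0526,0,-1],[-0.237,-0.02,-0.5141,0,0.0526,0,-1],[-0.237,-0.02,-0.5141,0,0.0526,0,-1],[-0.237,-0.02,-0.5141,0,0.0526,0,-1],[-0.237,-0.02,-0.5141,0,0.0526,0,-1]]'
python3 - <<'E'
from h import *
np.set_printoptions(precision=4,suppress=True)
o=robot.get_obs();Rm=R.from_quat(o["tool_rot"]).as_matrix();print(o["position"],o["q"],o["ft_force"])
print("hook",o["position"]+Rm@np.array([.187,-.007,0]),Rm[:,0]); print(rel((.38,.0225,.09),tool(0)))
cv2.imwrite("pics/side7.png",vision.camera("side"))
E
```

```text
time: 7.42
position: [0.3806, 0.0245, 0.2129]
tool_rot: [-0.707, -0.001, 0.001, 0.707]
ft_force: [-0.5, 0.8, -2.1]
grip_width: 0.0175
[0.3806 0.0245 0.2129] [-0.2311  0.2415  2.0345  0.0001  0.8659 -1.8039] [-0.4886  0.8107 -2.1483]
hook [0.5676 0.0249 0.2198] [ 1.      0.0019 -0.0003]
[-0.0011, 0.2458, -0.0041, -0.0001, 0.0006, -0.0001]
```

View pics/side7.png

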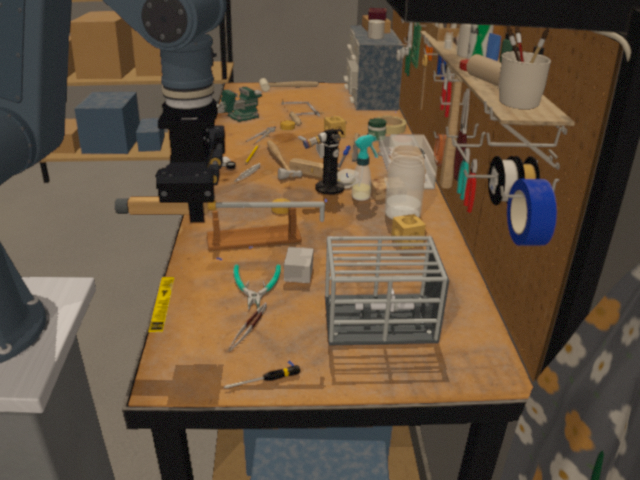

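The hook hangs in front of the cage at (323,213) and the rod is level. Now I lower it and look again.

```bash
python3 -m crank '[[0,0.06,-0.004,0,0,0,-1],[0,0.12,-0.004,0,0,0,-1],[0,0.18,-0.004,0,0,0,-1],[0,0.246,-0.004,0,0,0,-1],[0,0.246,-0.004,0,0,0,-1],[0,0.246,-0.004,0,0,0,-1]]'
python3 - <<'E'
from h import *
np.set_printoptions(precision=4,suppress=True)
o=robot.get_obs();Rm=R.from_quat(o["tool_rot"]).as_matrix();print(o["position"],o["q"],o["ft_force"],o["moment"])
print("tip",o["position"]+Rm@np.array([.187,.0215,0]),Rm[:,0]);
print(rel((.5125,.0225,.09),tool(0)))
im=vision.camera("side");cv2.imwrite("pics/side8.png",im);crop(im,180,190,270,160,2.9,"pics/c8.png")
E
```

```text
time: 8.22
position: [0.3812, 0.0218, 0.0905]
tool_rot: [0.707, 0.001, 0.0, -0.707]
ft_force: [-0.1, -0.1, -1.0]
grip_width: 0.0173
[0.3812 0.0218 0.0905] [-0.2379  0.5227  2.1592  0.      0.4588 -1.8095] [-0.0927 -0.0548 -0.9918] [ 0.0429 -0.1849 -0.0313]
tip [0.5682 0.0219 0.0692] [1.     0.0007 0.0008]
[0.2627, 0.0013, 0.0013, 0.0001, 0.0002, 0.0002]
```

View pics/c8.png

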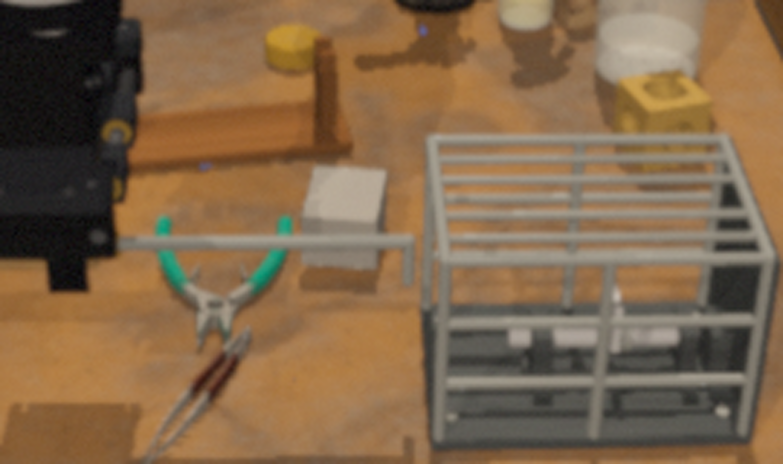

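```bash
python3 -m crank '[[0.05,0.001,0.001,0,0,0,-1],[0.1,0.001,0.001,0,0,0,-1],[0.15,0.001,0.001,0,0,0,-1],[0.2,0.001,0.001,0,0,0,-1],[0.25,0.001,0.001,0,0,0,-1],[0.266,0.001,0.001,0,0,0,-1],[0.266,0.001,0.001,0,0,0,-1],[0.266,0.001,0.001,0,0,0,-1],[0.266,0.001,0.001,0,0,0,-1]]'
python3 - <<'E'
from h import *
np.set_printoptions(precision=4,suppress=True)
o=robot.get_obs();Rm=R.from_quat(o["tool_rot"]).as_matrix();print(o["position"],o["q"],o["ft_force"],o["moment"])
print("tip",o["position"]+Rm@np.array([.187,.0215,0]),Rm[:,0]);
print(rel((.514,.0225,.0645),tool(0)))
im=vision.camera("side");cv2.imwrite("pics/side9.png",im);crop(im,300,215,150,130,5,"pics/c9.png")
im=vision.camera("scene");cv2.imwrite("pics/scene9.png",im)
E
```

```text
time: 9.4
position: [0.5125, 0.0222, 0.0895]
tool_rot: [-0.707, 0.001, 0.0, 0.707]
ft_force: [-0.6, -0.4, -2.2]
grip_width: 0.0175
[0.5125 0.0222 0.0895] [-0.1747  0.6132  1.8344 -0.0001  0.6954 -1.7454] [-0.649  -0.4027 -2.1528] [ 0.136  -0.1417 -0.0318]
tip [0.6994 0.0222 0.0677] [ 1.     -0.0001 -0.0014]
[0.0031, 0.05, 0.0005, -0.0001, -0.0, -0.0005]
```

View pics/c9.png

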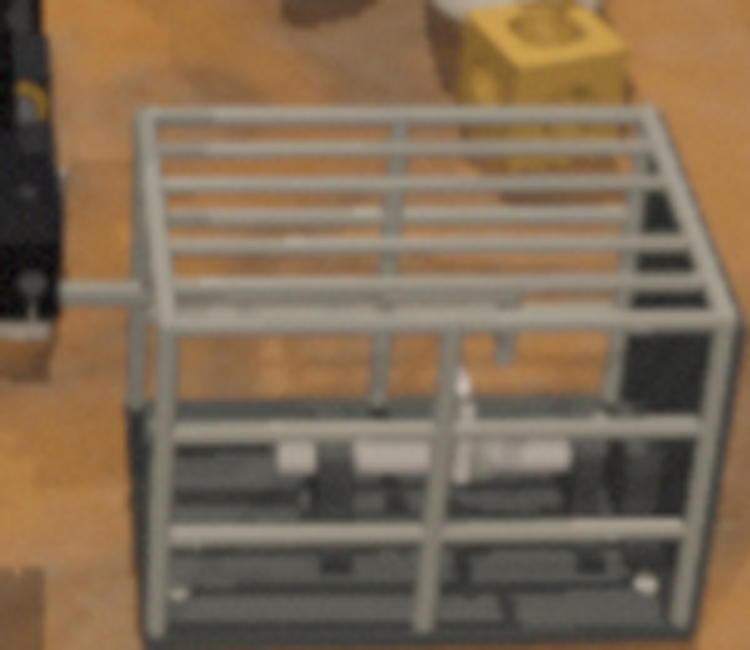

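View pics/scene9.png

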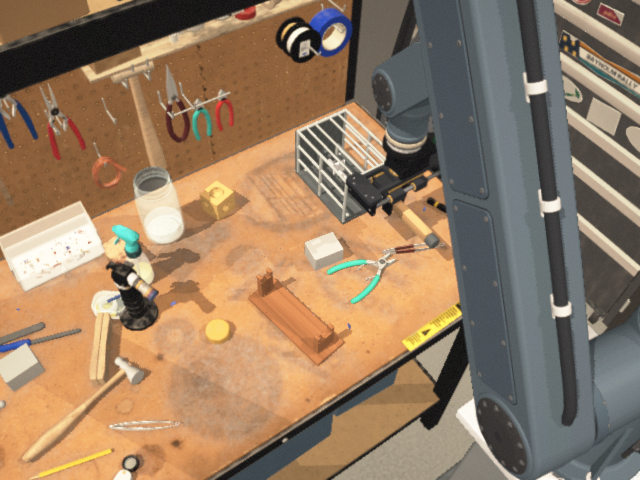

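The prong tip at crop (507,360) is behind and above the tab (463,375). Next I lower it behind the tab.

```bash
python3 -m crank '[[0.002,0.015,0.0005,0,0,0,-1],[0.002,0.03,0.0005,0,0,0,-1],[0.002,0.045,0.0005,0,0,0,-1],[0.002,0.05,0.0005,0,0,0,-1],[0.002,0.05,0.0005,0,0,0,-1],[0.002,0.05,0.0005,0,0,0,-1]]'
python3 - <<'E'
from h import *
np.set_printoptions(precision=4,suppress=True)
o=robot.get_obs();Rm=R.from_quat(o["tool_rot"]).as_matrix();print(o["position"],o["ft_force"],o["moment"])
print("tip",o["position"]+Rm@np.array([.187,.0215,0]),Rm[:,0]);
im=vision.camera("side");cv2.imwrite("pics/side10.png",im);crop(im,300,215,150,130,5,"pics/c10.png")
E
```

```text
time: 10.25
position: [0.5148, 0.0223, 0.0646]
tool_rot: [0.707, 0.0, 0.0, -0.707]
ft_force: [-0.3, 1.1, -1.2]
grip_width: 0.0173
[0.5148 0.0223 0.0646] [-0.2736  1.0717 -1.2116] [ 0.1096 -0.1669 -0.0713]
tip [0.7018 0.0223 0.0432] [ 1.     -0.      0.0003]
```

View pics/c10.png

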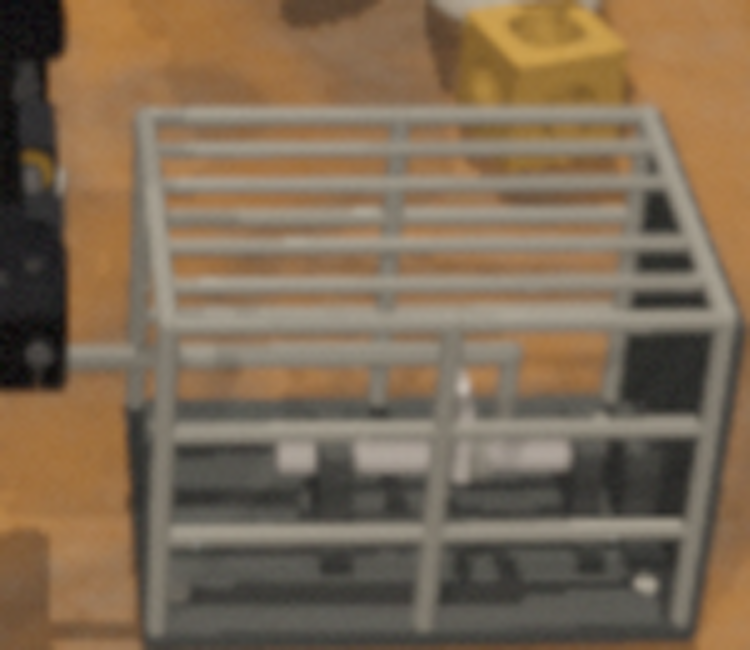

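```bash
python3 -m crank '[[-0.004,0,0,0,0,0,-1],[-0.008,0,0,0,0,0,-1],[-0.012,0,0,0,0,0,-1],[-0.015,0,0,0,0,0,-1],[-0.017,0,0,0,0,0,-1],[-0.019,0,0,0,0,0,-1],[-0.021,0,0,0,0,0,-1],[-0.023,0,0,0,0,0,-1],[-0.025,0,0,0,0,0,-1]]'
python3 -m crank '[[-0.002,0,0,0,0,0,-1],[-0.004,0,0,0,0,0,-1],[-0.006,0,0,0,0,0,-1],[-0.008,0,0,0,0,0,-1],[-0.010,0,0,0,0,0,-1],[-0.010,0,0,0,0,0,-1]]'
python3 - <<'E'
from h import *
np.set_printoptions(precision=4,suppress=True)
o=robot.get_obs();Rm=R.from_quat(o["tool_rot"]).as_matrix();print(o["position"],o["ft_force"],o["moment"])
im=vision.camera("side");cv2.imwrite("pics/side11.png",im);crop(im,300,215,150,130,5,"pics/c11.png")
E
```

```text
time: 11.42
position: [0.5033, 0.0222, 0.0647]
tool_rot: [0.707, 0.001, 0.001, -0.707]
ft_force: [4.0, 0.3, -2.9]
grip_width: 0.0171
time: 12.18
position: [0.4969, 0.0224, 0.0645]
tool_rot: [-0.707, 0.0, 0.0, 0.707]
ft_force: [4.2, -1.0, -2.0]
grip_width: 0.0173
[0.4969 0.0224 0.0645] [ 4.1518 -0.9583 -2.0177] [ 0.0206 -0.7581  0.0139]
```

View pics/c11.png

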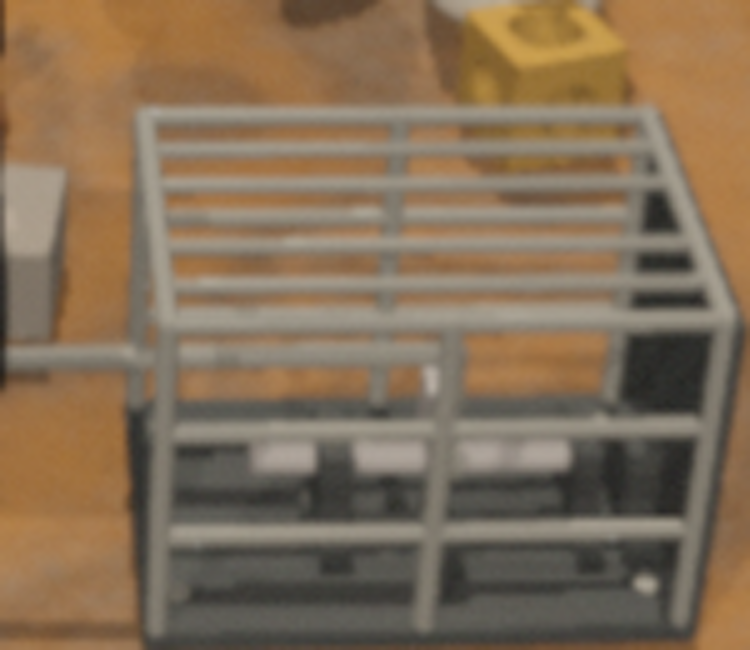

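Pull reads 4.2 N, which is sliding friction, and the tab has moved from 463 to 431 (about 9 mm). On.

```bash
python3 -m crank '[[-0.004,0,0,0,0,0,-1],[-0.008,0,0,0,0,0,-1],[-0.012,0,0,0,0,0,-1],[-0.016,0,0,0,0,0,-1],[-0.020,0,0,0,0,0,-1],[-0.024,0,0,0,0,0,-1],[-0.028,0,0,0,0,0,-1],[-0.030,0,0,0,0,0,-1],[-0.032,0,0,0,0,0,-1],[-0.032,0,0,0,0,0,-1]]'
python3 - <<'E'
from h import *
np.set_printoptions(precision=4,suppress=True)
o=robot.get_obs();Rm=R.from_quat(o["tool_rot"]).as_matrix();print(o["position"],o["ft_force"],o["moment"])
im=vision.camera("side");cv2.imwrite("pics/side12.png",im);crop(im,300,215,150,130,5,"pics/c12.png")
E
```

```text
time: 13.48
position: [0.4809, 0.0224, 0.0645]
tool_rot: [-0.707, 0.0, 0.0, 0.707]
ft_force: [3.7, 0.1, -2.6]
grip_width: 0.0173
[0.4809 0.0224 0.0645] [ 3.7452  0.0753 -2.638 ] [ 0.0792 -0.8224  0.0071]
```

View pics/c12.png

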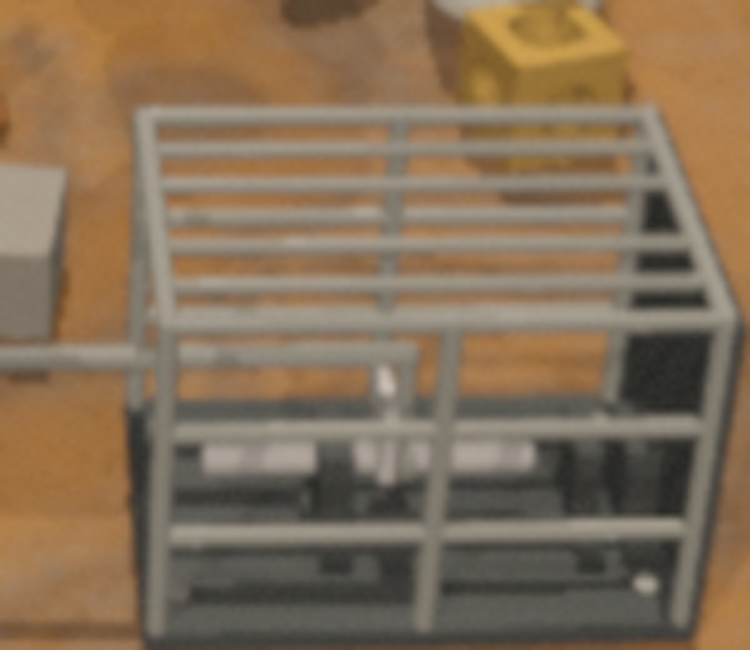

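The tab is at 385 and the stop block's edge at 353, so about 7 mm remain. Now slower.

```bash
python3 -m crank '[[-0.001,0,0,0,0,0,-1],[-0.002,0,0,0,0,0,-1],[-0.003,0,0,0,0,0,-1],[-0.004,0,0,0,0,0,-1],[-0.005,0,0,0,0,0,-1],[-0.006,0,0,0,0,0,-1],[-0.007,0,0,0,0,0,-1],[-0.008,0,0,0,0,0,-1]]'
for i in 1; do python3 -m crank '[[-0.001,0,0,0,0,0,-1],[-0.002,0,0,0,0,0,-1]]'; done
python3 -m crank '[[-0.001,0,0,0,0,0,-1],[-0.002,0,0,0,0,0,-1]]'
```

```text
time: 14.52
position: [0.4771, 0.0224, 0.0645]
tool_rot: [-0.707, 0.0, -0.0, 0.707]
ft_force: [3.8, -0.6, -1.6]
grip_width: 0.0173
time: 14.78
position: [0.4761, 0.0224, 0.0645]
tool_rot: [-0.707, 0.0, 0.0, 0.707]
ft_force: [3.9, 0.4, -2.4]
grip_width: 0.0177
time: 15.02
position: [0.4752, 0.0224, 0.0645]
tool_rot: [0.707, 0.0, 0.0, -0.707]
ft_force: [4.8, 0.0, -1.7]
grip_width: 0.0174
```

```bash
python3 -m crank '[[-0.001,0,0,0,0,0,-1]]'; python3 -m crank '[[-0.001,0,0,0,0,0,-1]]';python3 -m crank '[[-0.001,0,0,0,0,0,-1]]'
```

```text
time: 15.15
position: [0.4746, 0.0224, 0.0645]
tool_rot: [0.707, 0.0, 0.0, -0.707]
ft_force: [3.3, 0.1, -2.5]
grip_width: 0.0175
time: 15.28
position: [0.4741, 0.0224, 0.0645]
tool_rot: [-0.707, 0.0, -0.0, 0.707]
ft_force: [4.3, -0.1, -2.0]
grip_width: 0.0177
time: 15.4
position: [0.4736, 0.0224, 0.0645]
tool_rot: [0.707, -0.0, -0.0, -0.707]
ft_force: [4.3, 0.6, -2.9]
grip_width: 0.0176
```

```bash
python3 -m crank '[[-0.001,0,0,0,0,0,-1]]'; python3 -m crank '[[-0.001,0,0,0,0,0,-1]]'
```

```text
time: 15.52
position: [0.4731, 0.0224, 0.0645]
tool_rot: [-0.707, 0.0, -0.0, 0.707]
ft_force: [3.8, -0.7, -2.9]
grip_width: 0.0171
time: 15.65
position: [0.4726, 0.0224, 0.0645]
tool_rot: [-0.707, 0.0, -0.0, 0.707]
ft_force: [3.1, 0.4, -2.7]
grip_width: 0.0176
```

Run:
```python
from h import *
im=vision.camera("side");cv2.imwrite("pics/side13.png",im);crop(im,300,215,150,130,5,"pics/c13.png")
```

```text
(no output)
```

View pics/c13.png

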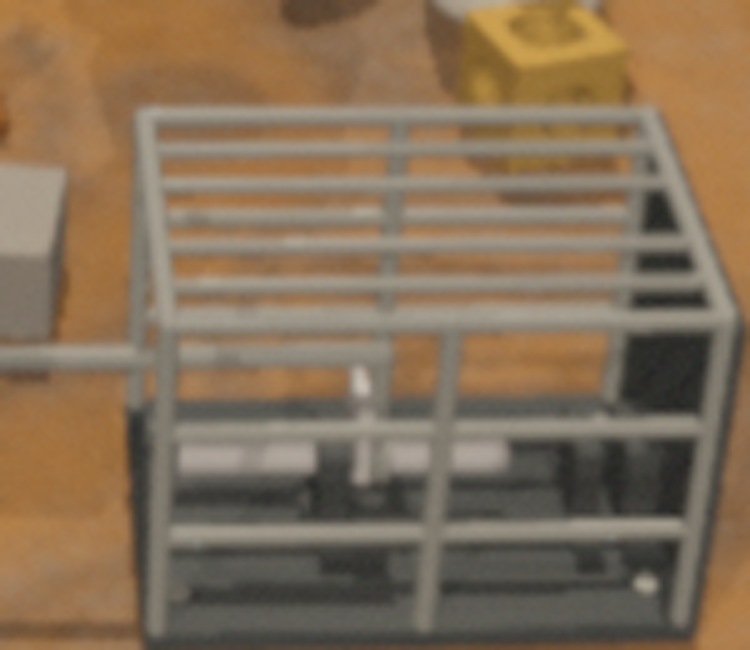

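The tab now sits right at the block's edge (352), so contact is imminent. Using 0.2 mm steps.

```bash
python3 -m crank '[[-0.0004,0,0,0,0,0,-1]]'|grep -E "ft|pos"; python3 -m crank '[[-0.0004,0,0,0,0,0,-1]]'|grep -E "ft|pos"; python3 -m crank '[[-0.0004,0,0,0,0,0,-1]]'|grep -E "ft|pos"
```

```text
position: [0.4726, 0.0224, 0.0645]
ft_force: [4.3, 0.4, -2.0]
position: [0.4726, 0.0223, 0.0646]
ft_force: [4.0, -0.1, -2.2]
position: [0.4726, 0.0223, 0.0646]
ft_force: [5.9, -0.9, -2.6]
```

```bash
python3 -m crank '[[-0.0004,0,0,0,0,0,-1]]'|grep -E "ft|pos"; python3 -m crank '[[-0.0004,0,0,0,0,0,-1]]'|grep -E "ft|pos"
```

```text
position: [0.4726, 0.0222, 0.0646]
ft_force: [5.4, 0.4, -2.2]
position: [0.4726, 0.0222, 0.0646]
ft_force: [6.2, 1.7, -3.4]
```

Position has stopped at 0.4726 and the force is climbing about 0.5 N per 0.2 mm, so the bolt is on the stop. Continuing the ramp.

```bash
python3 -m crank '[[-0.0006,0,0,0,0,0,-1],[-0.0012,0,0,0,0,0,-1],[-0.0012,0,0,0,0,0,-1]]'|grep -E "ft|pos"; python3 -m crank '[[-0.0006,0,0,0,0,0,-1],[-0.0012,0,0,0,0,0,-1],[-0.0012,0,0,0,0,0,-1]]'|grep -E "ft|pos"
```

```text
position: [0.4726, 0.0221, 0.0647]
ft_force: [7.2, -0.4, -2.9]
position: [0.4725, 0.022, 0.0648]
ft_force: [6.8, 0.2, -2.1]
```

```bash
python3 -m crank '[[-0.001,0,0,0,0,0,-1],[-0.002,0,0,0,0,0,-1],[-0.002,0,0,0,0,0,-1]]'|grep -E "ft|pos"; python3 -m crank '[[-0.001,0,0,0,0,0,-1],[-0.002,0,0,0,0,0,-1],[-0.002,0,0,0,0,0,-1]]'|grep -E "ft|pos"
python3 - <<'E'
from h import *
o=robot.get_obs();print(o["ft_force"],o["time"],o["tool_rot"],o["moment"])
E
```

```text
position: [0.4725, 0.0219, 0.0649]
ft_force: [8.9, -0.2, -3.6]
position: [0.4725, 0.0217, 0.065]
ft_force: [9.8, 0.8, -4.7]
[ 9.792072    0.83560031 -4.72306465] 17.825 [ 0.7075873   0.00298423  0.00290828 -0.70661365] [ 0.25301637 -1.53385778  0.06976084]
```

```bash
python3 -m crank '[[-0.001,0,0,0,0,0,-1],[-0.002,0,0,0,0,0,-1],[-0.002,0,0,0,0,0,-1]]'|grep -E "ft|pos"; python3 -m crank '[[-0.001,0,0,0,0,0,-1],[-0.002,0,0,0,0,0,-1],[-0.002,0,0,0,0,0,-1]]'|grep -E "ft|pos"; python3 -m crank '[[-0.001,0,0,0,0,0,-1],[-0.001,0,0,0,0,0,-1]]'|grep -E "ft|pos"
```

```text
position: [0.4724, 0.0216, 0.0651]
ft_force: [11.2, 0.8, -4.8]
position: [0.4724, 0.0214, 0.0652]
ft_force: [13.3, 1.0, -5.8]
position: [0.4724, 0.0213, 0.0653]
ft_force: [13.0, 1.8, -5.4]
```

```bash
python3 -m crank '[[-0.0004,0,0,0,0,0,-1],[-0.0004,0,0,0,0,0,-1],[-0.0004,0,0,0,0,0,-1]]'|grep -E "ft|pos"; python3 -m crank '[[0,0,0,0,0,0,-1],[0,0,0,0,0,0,-1],[0,0,0,0,0,0,-1]]'|grep -E "ft|pos";python3 -m crank '[[0,0,0,0,0,0,-1],[0,0,0,0,0,0,-1],[0,0,0,0,0,0,-1],[0,0,0,0,0,0,-1]]'|grep -E "ft|pos"
python3 - <<'E'
from h import *
o=robot.get_obs();print(o["ft_force"],o["time"],o["tool_rot"],o["moment"],o["position"])
im=vision.camera("side");cv2.imwrite("pics/side14.png",im);crop(im,150,215,300,130,2.6,"pics/c14.png")
im=vision.camera("wrist");cv2.imwrite("pics/w14.png",im)
E
```

```text
position: [0.4724, 0.0213, 0.0653]
ft_force: [13.7, 1.3, -5.3]
position: [0.4725, 0.0213, 0.0653]
ft_force: [13.4, 1.3, -5.1]
position: [0.4724, 0.0213, 0.0653]
ft_force: [13.1, 1.3, -4.9]
[13.09746637  1.3431861  -4.91012224] 20.075 [ 0.70789616  0.00496732  0.00477841 -0.70628289] [ 0.30795062 -2.05189699  0.1621185 ] [0.47244302 0.0213234  0.0653123 ]
```

View pics/c14.png

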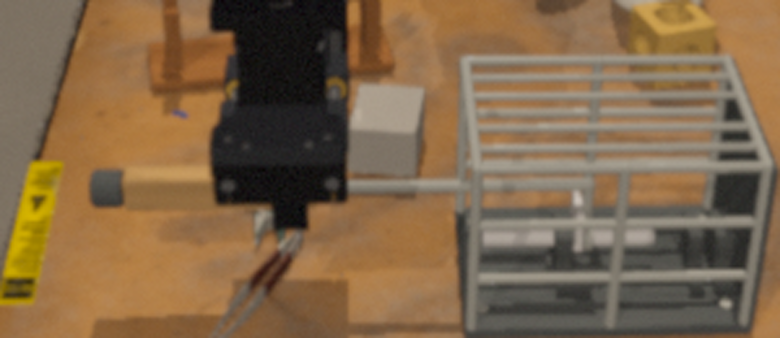

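View pics/w14.png

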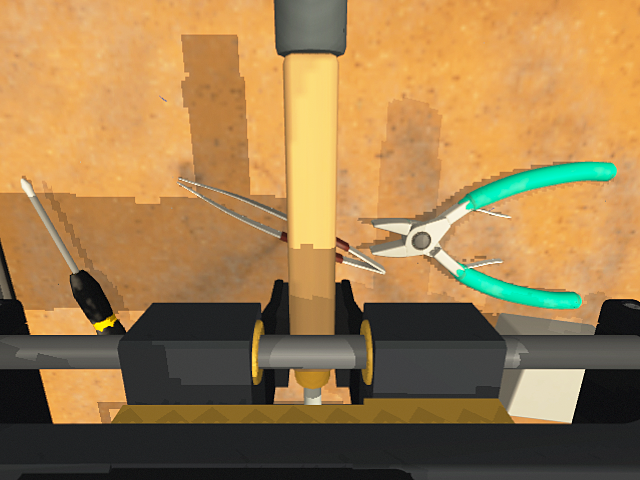

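About 13.4 N was held for over a second with the tab on the stop and the rod still straight. Now I unload, move back, and lift the hook clear.

```bash
python3 -m crank '[[0.004,0,0,0,0,0,-1],[0.008,0,0,0,0,0,-1],[0.012,0,0,0,0,0,-1],[0.016,0,0,0,0,0,-1],[0.022,0,0,0,0,0,-1],[0.028,0,0,0,0,0,-1],[0.032,0,0,0,0,0,-1],[0.032,0,0,0,0,0,-1],[0.032,0,0,0,0,0,-1]]'
python3 - <<'E'
from h import *
np.set_printoptions(precision=4,suppress=True)
o=robot.get_obs();print(o["ft_force"],o["position"])
im=vision.camera("side");crop(im,300,215,150,130,5,"pics/c15.png")
print(rel((.48,.0225,.09),tool(0)))
E
```

```text
time: 21.3
position: [0.4814, 0.0224, 0.0644]
tool_rot: [-0.707, 0.0, 0.0, 0.707]
ft_force: [-0.5, -0.1, -1.5]
grip_width: 0.0179
[-0.5281 -0.0995 -1.5152] [0.4814 0.0224 0.0644]
[-0.003, -0.051, 0.0002, -0.0, -0.0, -0.0002]
```

View pics/c15.png

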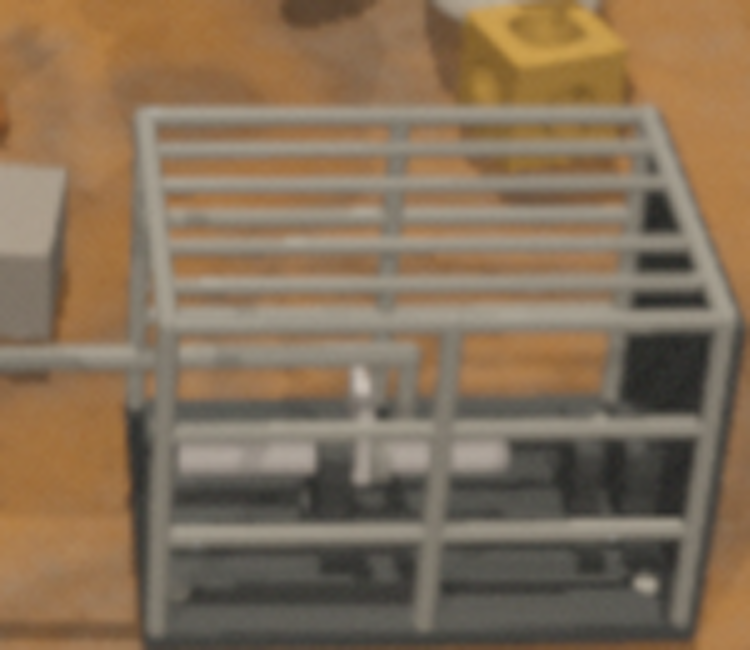

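The bolt stayed drawn and the prong is clear behind the tab. I lift it over the tab and withdraw.

```bash
python3 -m crank '[[0,-0.02,0,0,0,0,-1],[0,-0.04,0,0,0,0,-1],[0,-0.052,0,0,0,0,-1],[0,-0.052,0,0,0,0,-1],[0,-0.052,0,0,0,0,-1]]'
python3 -m crank '[[-0.04,0,0,0,0,0,-1],[-0.09,0,0,0,0,0,-1],[-0.14,0,0,0,0,0,-1],[-0.18,0,0,0,0,0,-1],[-0.201,0,0,0,0,0,-1],[-0.201,0,0,0,0,0,-1],[-0.201,0,0,0,0,0,-1],[-0.201,0,0,0,0,0,-1]]'
python3 -m crank '[[0,-0.06,0,0,0,0,-1],[0,-0.14,0,0,0,0,-1],[0,-0.2,0,0,0,0,-1],[0,-0.24,0,0,0,0,-1],[0,-0.24,0,0,0,0,-1],[0,-0.24,0,0,0,0,-1]]'
python3 - <<'E'
from h import *
np.set_printoptions(precision=4,suppress=True)
o=robot.get_obs();print(o["ft_force"],o["position"])
for p in [(.42,.15,.205),(.4553,.2967,.205),(.4553,.2967,.065)]:print(rel(p,tool(.165)))
im=vision.camera("side");cv2.imwrite("pics/side16.png",im)
E
```

```text
time: 21.98
position: [0.4817, 0.0224, 0.0905]
tool_rot: [-0.707, 0.0, 0.0, 0.707]
ft_force: [1.0, 0.4, -2.4]
grip_width: 0.0176
time: 22.98
position: [0.3825, 0.0221, 0.0905]
tool_rot: [0.707, 0.001, 0.001, -0.707]
ft_force: [-0.5, -0.9, -2.2]
grip_width: 0.0173
time: 23.72
position: [0.3808, 0.0225, 0.2099]
tool_rot: [-0.707, 0.0, 0.0, 0.707]
ft_force: [-0.2, 0.7, -1.7]
grip_width: 0.0171
[-0.1873  0.6625 -1.6836] [0.3808 0.0225 0.2099]
[0.0784, 0.0097, 0.255, -0.0001, -0.0525, -0.0004]
[0.149, 0.0098, 0.5484, -0.0001, -0.0525, -0.0004]
[0.1494, 0.2898, 0.5483, -0.0001, -0.0525, -0.0004]
```

View pics/side16.png

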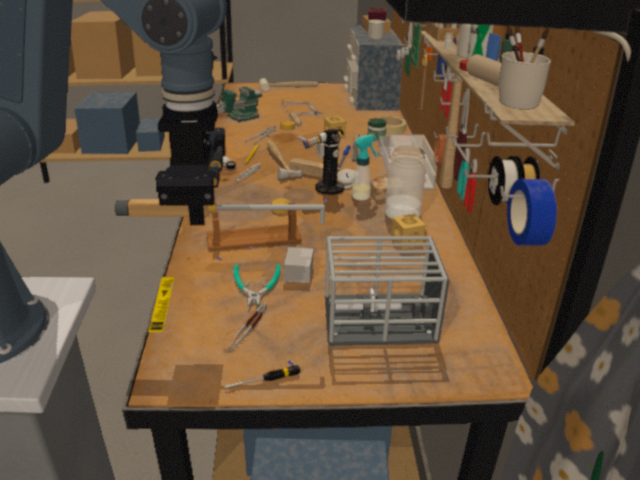

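The rod is clear, the hook is at the same pixel as before entry (323,213), so it did not slip in the grip, and the bolt is still drawn. Back above the rest.

```bash
python3 -m crank '[[0.03,0.01,0.11,0,-0.01,0,-1],[0.06,0.01,0.22,0,-0.02,0,-1],[0.09,0.01,0.33,0,-0.031,0,-1],[0.12,0.01,0.44,0,-0.042,0,-1],[0.149,0.01,0.5484,0,-0.0525,0,-1],[0.149,0.01,0.5484,0,-0.0525,0,-1],[0.149,0.01,0.5484,0,-0.0525,0,-1],[0.149,0.01,0.5484,0,-0.0525,0,-1],[0.149,0.01,0.5484,0,-0.0525,0,-1]]'
python3 - <<'E'
from h import *
np.set_printoptions(precision=4,suppress=True)
o=robot.get_obs();print(o["ft_force"],o["position"],o["joint_velocities"])
print(rel((.4553,.2967,.085),tool(.165)))
E
```

```text
time: 24.9
position: [0.4556, 0.2954, 0.2053]
tool_rot: [0.705, 0.057, -0.058, -0.705]
ft_force: [0.0, 0.4, -2.3]
grip_width: 0.0176
[ 0.04    0.4382 -2.3185] [0.4556 0.2954 0.2053] [ 0.0041 -0.0018 -0.0068  0.0005 -0.0002 -0.0007]
[0.0001, 0.2407, 0.0027, 0.0001, -0.0006, -0.0003]
```

```bash
python3 -m crank '[[0,0.08,0.0027,0,-0.0006,0,-1],[0,0.16,0.0027,0,-0.0006,0,-1],[0,0.22,0.0027,0,-0.0006,0,-1],[0,0.241,0.0027,0,-0.0006,0,-1],[0,0.241,0.0027,0,-0.0006,0,-1],[0,0.241,0.0027,0,-0.0006,0,-1]]'
python3 - <<'E'
from h import *
np.set_printoptions(precision=4,suppress=True)
o=robot.get_obs();print(o["ft_force"],o["position"],R.from_quat(o["tool_rot"]).as_matrix()[:,0])
print(rel((.4553,.2967,.0535),tool(.165)))
im=vision.camera("side");cv2.imwrite("pics/side17.png",im);crop(im,180,150,190,110,4,"pics/c17.png")
cv2.imwrite("pics/w17.png",vision.camera("wrist"))
E
```

```text
time: 25.65
position: [0.4566, 0.2981, 0.0863]
tool_rot: [-0.704, -0.06, 0.058, 0.705]
ft_force: [0.4, 0.4, -2.5]
grip_width: 0.0175
[ 0.4001  0.3554 -2.4541] [0.4566 0.2981 0.0863] [0.9862 0.1657 0.0026]
[-0.0032, 0.0655, -0.0025, -0.0002, 0.0005, 0.0008]
```

View pics/c17.png

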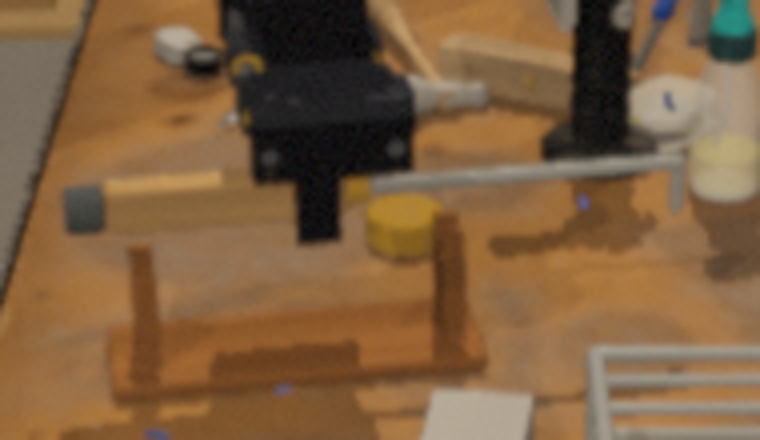

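View pics/w17.png

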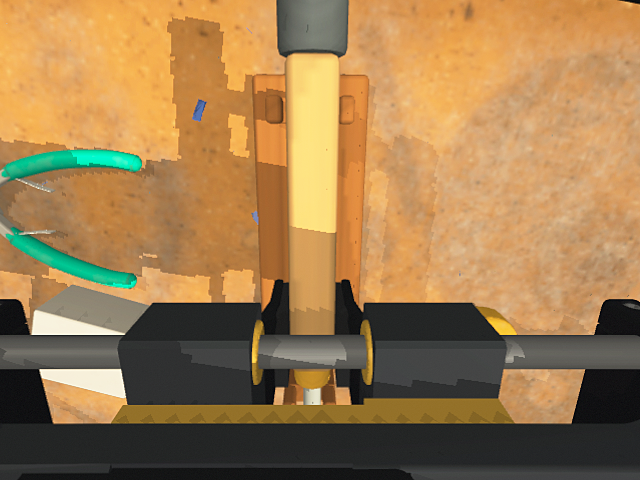

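The handle is centred (312) between the rear fork's sides (268 and 354). Lowering.

```bash
python3 -m crank '[[-0.0025,0.015,-0.002,0,0,0,-1],[-0.0025,0.03,-0.002,0,0,0,-1],[-0.0025,0.045,-0.002,0,0,0,-1],[-0.0025,0.054,-0.002,0,0,0,-1],[-0.0025,0.06,-0.002,0,0,0,-1],[-0.0025,0.064,-0.002,0,0,0,-1],[-0.0025,0.064,-0.002,0,0,0,-1],[-0.0025,0.064,-0.002,0,0,0,-1]]'
python3 - <<'E'
from h import *
np.set_printoptions(precision=4,suppress=True)
o=robot.get_obs();print(o["ft_force"],o["position"],R.from_quat(o["tool_rot"]).as_matrix()[:,0],o["moment"])
im=vision.camera("side");crop(im,180,170,190,100,4,"pics/c18.png")
cv2.imwrite("pics/w18.png",vision.camera("wrist"))
E
```

```text
time: 26.75
position: [0.4546, 0.2968, 0.0531]
tool_rot: [-0.705, -0.059, 0.059, 0.705]
ft_force: [-0.7, 1.0, -2.6]
grip_width: 0.0176
[-0.737   1.0326 -2.6132] [0.4546 0.2968 0.0531] [0.9861 0.166  0.0004] [ 0.0973 -0.1492 -0.0556]
```

View pics/c18.png

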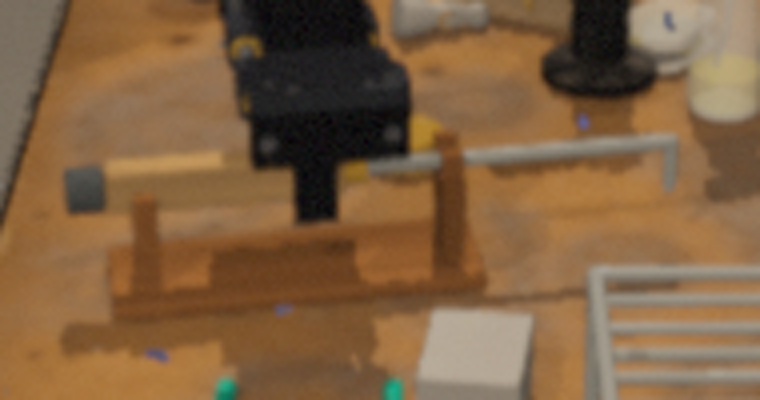

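View pics/w18.png

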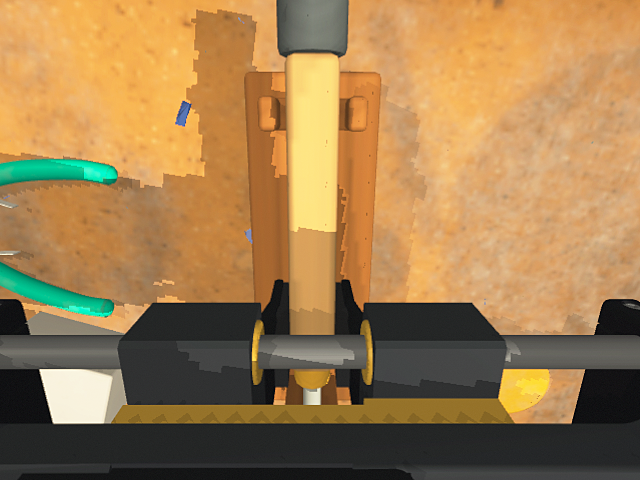

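```bash
python3 -m crank '[[0,0.001,0,0,0,0,-1],[0,0.002,0,0,0,0,-1]]'|grep -E "ft|pos"; python3 -m crank '[[0,0.001,0,0,0,0,-1],[0,0.001,0,0,0,0,-1]]'|grep -E "ft|pos";python3 -m crank '[[0,0.001,0,0,0,0,-1],[0,0.001,0,0,0,0,-1]]'|grep -E "ft|pos"
```

```text
position: [0.4546, 0.2968, 0.0529]
ft_force: [-1.6, -1.6, 8.1]
position: [0.4546, 0.2968, 0.0528]
ft_force: [-2.0, -1.4, 8.9]
position: [0.4546, 0.2968, 0.0528]
ft_force: [-2.0, -1.7, 12.5]
```

It is seated and the forks bear load. I back off the press, then open.

```bash
python3 -m crank '[[0,-0.0025,0,0,0,0,-1],[0,-0.0025,0,0,0,0,-1]]'|grep -E "ft|pos"; python3 -m crank '[[0,0,0,0,0,0,-0.4],[0,0,0,0,0,0,-0.4],[0,0,0,0,0,0,-0.4],[0,0,0,0,0,0,0.4],[0,0,0,0,0,0,0.4],[0,0,0,0,0,0,0.4]]'
python3 -m crank '[[0,0,0,0,0,0,0.4],[0,-0.03,0,0,0,0,0.4],[0,-0.1,0,0,0,0,0.4],[0,-0.2,0,0,0,0,0.4],[0,-0.3,0,0,0,0,0.4],[0,-0.3,0,0,0,0,0.4],[0,-0.3,0,0,0,0,0.4]]'
python3 - <<'E'
from h import *
np.set_printoptions(precision=4,suppress=True)
t=T("wrist");im=vision.camera("wrist");cv2.imwrite("pics/w19.png",im)
im=vision.camera("side");cv2.imwrite("pics/side19.png",im);crop(im,190,190,170,75,4.5,"pics/c19.png")
E
```

```text
position: [0.4546, 0.2968, 0.0529]
ft_force: [-1.2, -0.6, 6.7]
time: 28.6
position: [0.4545, 0.2967, 0.0522]
tool_rot: [-0.705, -0.059, 0.059, 0.705]
ft_force: [-0.1, -0.5, -0.6]
grip_width: 0.0484
time: 29.48
position: [0.454, 0.2965, 0.2028]
tool_rot: [-0.705, -0.059, 0.059, 0.705]
ft_force: [-0.4, -0.5, -0.2]
grip_width: 0.061
```

View pics/c19.png

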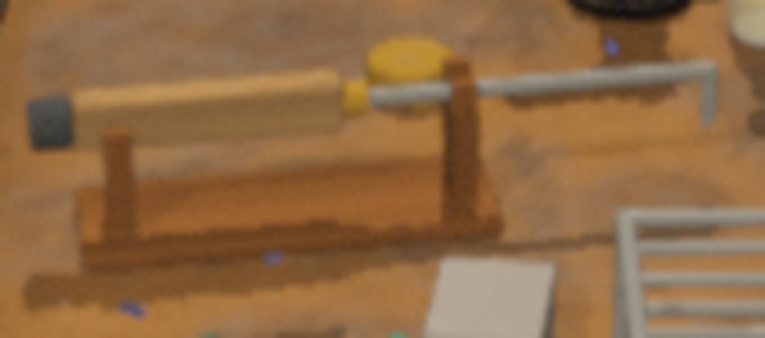

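View pics/w19.png

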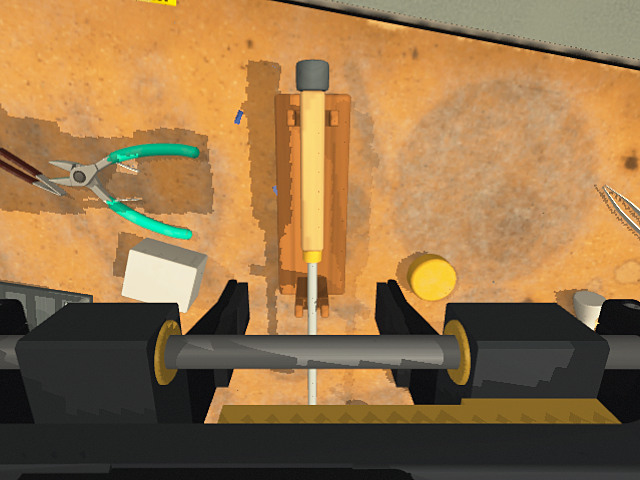

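View pics/side19.png

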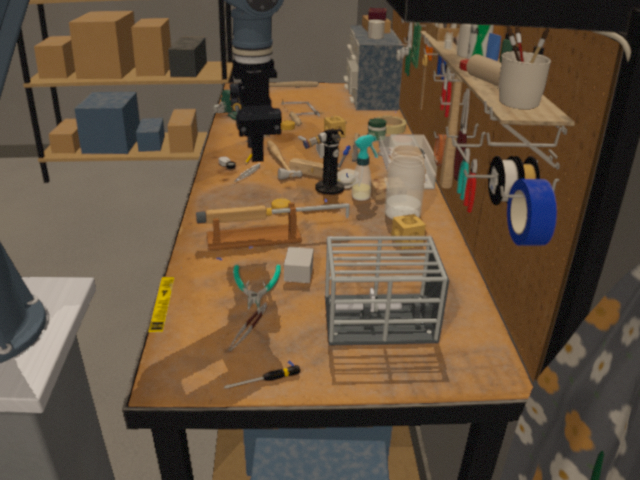

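Run:
```python
from h import *
D=T("side")
def ony(u,v,y):
    a,b=ray("side",u,v,D); return (a+b*(y-a[1])/b[1]).round(4)
f=lambda u,v:(300+u/5-.4,215+v/5-.4)
print("bolt end before/after",ony(*f(277,457),.0165),ony(*f(178,457),.0165)," tab",ony(*f(463,460),.0085),ony(*f(361,460),.0085))
o=robot.get_obs();print(o["time"],o["joint_velocities"],o["ft_force"])
robot.hand_in()
```

```text
bolt end before/after [0.626  0.0165 0.0333] [0.5931 0.0165 0.0339]  tab [0.6867 0.0085 0.0371] [0.6527 0.0085 0.0377]
29.575 [ 0.00054713  0.01546854  0.00153093  0.00109757  0.00048662 -0.00232139] [0.11924213 0.86698821 0.28826334]
the job is handed in; nothing more can be done
```

The bolt is drawn against its stop, the rod is back in its rest, and I handed the job in at 29.6 s of the 70 s allowed. The hand-in reports no verdict, so what follows rests on my own checks.

- **Drawing the bolt:** I hooked it behind the tab and drew it until it stopped moving. I then held a pull of about 13 to 13.7 N for over a second, measured at the wrist. That is slightly under 14 N. The highest wrist reading along the pull was 13.7 N. There was also up to about 4 N of vertical force while pulling, so the total at the hook was about 14 N.
- **Bolt position:** The side camera puts the travel at about 33 to 34 mm (limit 30.5). The tab ended about 19 to 20 mm in front of the lock-up's middle (limit 9.5). It stayed there after I unhooked.
- **Rod in its rest:** It lies level in both forks, hook down and the same way round. In the side view it is within about a pixel of where it started.
- **Other things:** By eye, no bystander had moved in the last pictures; I did not measure them.
- **Disagreements:** My position estimates from different cameras differed by about 2 to 3 mm, within the margins I used. I pressed the rod into the forks with about 12 N for a moment before releasing it.

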